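Fetch the boxed-in ring gauge and put its neighbours back

ROBOT

A 6-joint arm with a two-finger parallel gripper is mounted at the origin on a cart in front of the work surface, level with it; the furniture and walls round the work are solid. World frame = base frame: x ahead of the robot, y to its left, z up, the work surface at z = 0. Lengths are in m, angles in rad, forces in N, time in s.
With the tool pointing down it reaches from about 0.35 to 0.775 m from the base axis. Payload 7.3 kg.
Tool frame: the origin (TCP) lies at the very end of the fingers, on their centre line; the grasp point (between the pads) lies 19 mm behind it (arm.grip_point_offset is the distance from the TCP to the grasp point, in m); z points along the fingers, y is the line along which they close (so a half turn about z gives the same grasp; the last joint's range is limited). The gripper opens to 92 mm and grips with 3 to 60 N. Pads are 19 mm wide; open, the fingers measure 130 mm over their backs; the gripper's body (75 mm by 190 mm) begins 47 mm behind the grasp point.
Start: joints at [-1.365, 0.342, 1.524, -0, 1.275, -0.146], TCP at [0.181, -0.493, 0.227] pointing down, gripper open.
Joint ranges: [-2.53, 2.53], [-0.77, 2.02], [0.04, 2.7], [-1, 4.14], [0.28, 2.66], [-3.11, 3.11]. Speed limits (rad/s): [2.57, 2.57, 3.14, 3.14, 3.14, 3.14].

INTERFACE

Orientations are given as a unit quaternion [w, x, y, z].
In Python, from workcell import arm gives the robot as it stands.
- The arm moves only by the shell command python3 -m creep 'ROWS' [FORCE]. ROWS is text: rows parted by semicolons, each of 7 numbers parted by spaces: the shift along the world's x, y, z in m, then the turn, a rotation vector about the world's x, y, z in rad, then the finger opening in m, from 0 to 0.0918. A call has 1 to 20 rows; each row shifts and turns the commanded pose from where the row before left it; what a row does not reach is not made up. A row lasts 1/8 s, in which the tool goes at most 62.5 mm and 10.7 degrees, less where a joint would pass 70% of its speed; a pose out of reach is approached as far as the arm can. A call with a gripper value outside its range is refused whole. The fingers move at their own pace and stop on an object; FORCE is the grip in N (left out, the last holds). Time passes only in rows, so rows that do not move let the fingers close. It gives the time, the measured TCP pose, the force, the opening and the grip force at its end, in the units of the state.
- arm.sense(): the state, without advancing time (a new reading comes with each control period).
- arm.capture(name): name is "scene" or "top" or "wrist"; returns the picture (480x640x3 uint8, red, green, blue); there is no depth.
- arm.camera_model(name): a dict with "mtx" (3x3 intrinsics, pixels), "T" (4x4, takes a point from camera to world coordinates). Camera axes: x right, y up, looking along -z (the intrinsics and any distortion apply to the point x, -y, -z); pixel columns grow to the right and rows downward; lengths in m; the calibration is good to about 2 mm. The wrist camera is an equidistant fisheye: a pixel r from the principal point sees the ray r / f radians off the axis. A picture is of the moment at which its call begins: read the wrist's pose just before it. camera_model takes no time and is no camera call; for the wrist camera it gives the pose at the moment of the call.
- arm.close_job(): hands the job in; it is judged then, once.
The state is a dict: "time": time; "joints": joint angles; "qd": joint speeds; "tau": joint torques, N m; "tcp_pos": TCP position; "orientation": TCP orientation; "contact_force": force on the tool from outside, world axes, zero at the start; "torque": the same for the moment, N m; "gripper_width": finger opening in m; "finger_force": force on a finger pad.
Only numpy, scipy, OpenCV 4.12 (cv2) and the standard library are available. Lean on these libraries where they do the work, as an engineer would, in place of code of your own. Each camera call takes 0.05 s, during which the arm holds its last target. There are 200 camera calls.

TASK

The steel ring gauge in the storage caddy is boxed in between two of the things standing there: clear just those two neighbours, standing upright, onto the green parking mat, then set the ring gauge flat in the middle of the dark measuring plate. Afterwards stand both neighbours upright again in the caddy, each exactly where it stood before, and leave the square steel block and the third standing thing alone throughout.

Things in the scene. Friction and masses are not known exactly. Their poses are not given: they have to be found in the camera images.
- caddy: Fixed grey base 80 x 264 x 6 mm; five places in a row on its own y axis: y = -104, -52, 0, 52, 104 mm, floor 6 mm above the bench. At +-52: pockets between orange walls (36 mm long in y, top 36 mm up, inner faces at x = +-27 mm): grip along the row (y), once the places beside are empty. Others: open bays, dark round spots: grip across the row (own x). Origin: centre of underside.
- ring: Ring gauge: short steel ring, outer diameter 45 mm, 16 mm high, small through bore, about 0.16 kg. Lies flat in one of the two walled pockets. Origin: centre of its underside; z up.
- test_block: Square ground-steel block 46 x 46 x 26 mm, in the other walled pocket; to be left alone. Origin: centre of its underside; z up.
- bottle: White dropper bottle with blue cap, round body 35 mm in diameter and about 57 mm high (90 mm to the tip of the nozzle), about 0.085 kg, standing in one of the three open bays. Grip the body. Origin: centre of its underside; z up.
- loupe: Black eye loupe, round, 37 mm in diameter at its widest (foot), 34 mm high, about 0.045 kg, standing on its rim in one of the three open bays. Origin: centre of its underside; z up.
- v_block: Grey steel V-block, 40 mm (own x) x 42 mm (own y) x 34 mm high with a V groove in the top, about 0.19 kg, standing in one of the three open bays, nearly square to the caddy (within 0.1 rad). Gripped across its 40 mm (along its own x). Origin: centre of its underside; z up.
- parking_mat: Parking mat (the side area), fixed: green rectangle with black border, 90 (own x) x 170 (own y) x 4 mm. Its top is 4 mm above the bench. Origin: centre of the underside. (Keep the gripper clear of the fixed microscope at the left: its stage begins at about x = 0.52, y = 0.15 m and is 0.22 m high.)
- plate: Measuring plate, fixed: dark square stone plate 96 x 96 x 12 mm with a thin white circle of 64 mm diameter about its middle. Its top is 12 mm above the bench. Origin: centre of the underside.
Not all that is in view belongs to the job. Leave any brown or pink look-alike of the bottle alone.

How it is judged:
On the way, in this order (a step that is already met when the one before it is completed fails the run):
1. the two neighbours of the ring gauge stand released on the parking mat, the third standing thing and the ring gauge still in their places ((((distance of bottle from where it was at the start of the episode below 0.014 m and angle between bottle's own z axis and vertical below 0.12 rad) and horizontal distance between bottle and ring above 0.1 m) or (x of bottle in the frame of parking_mat between -0.045 and 0.045 m and y of bottle in the frame of parking_mat between -0.085 and 0.085 m and z of bottle in the frame of parking_mat between 0 and 0.01 m and angle between bottle's own z axis and vertical below 0.15 rad and contact force between bottle and the fingers below 0.1 N)) and (((distance of loupe from where it was at the start of the episode below 0.014 m and angle between loupe's own z axis and vertical below 0.12 rad) and horizontal distance between loupe and ring above 0.1 m) or (x of loupe in the frame of parking_mat between -0.045 and 0.045 m and y of loupe in the frame of parking_mat between -0.085 and 0.085 m and z of loupe in the frame of parking_mat between 0 and 0.01 m and angle between loupe's own z axis and vertical below 0.15 rad and contact force between loupe and the fingers below 0.1 N)) and (((distance of v_block from where it was at the start of the episode below 0.014 m and angle between v_block's own z axis and vertical below 0.12 rad) and horizontal distance between v_block and ring above 0.1 m) or (x of v_block in the frame of parking_mat between -0.045 and 0.045 m and y of v_block in the frame of parking_mat between -0.085 and 0.085 m and z of v_block in the frame of parking_mat between 0 and 0.01 m and angle between v_block's own z axis and vertical below 0.15 rad and contact force between v_block and the fingers below 0.1 N)) and ((distance of bottle from where it was at the start of the episode below 0.014 m and angle between bottle's own z axis and vertical below 0.12 rad) or (distance of loupe from where it was at the start of the episode below 0.014 m and angle between loupe's own z axis and vertical below 0.12 rad) or (distance of v_block from where it was at the start of the episode below 0.014 m and angle between v_block's own z axis and vertical below 0.12 rad)) and distance of ring from where it was at the start of the episode below 0.02 m), for 0.2 s.
2. the ring gauge lies flat and released in the middle of the measuring plate, both neighbours still on the mat (horizontal distance between ring and plate below 0.015 m and z of ring in the frame of plate between 0.008 and 0.016 m and angle between ring's own z axis and vertical below 0.1 rad and contact force between ring and the fingers below 0.1 N and ((distance of bottle from where it was at the start of the episode below 0.014 m and angle between bottle's own z axis and vertical below 0.12 rad) or (x of bottle in the frame of parking_mat between -0.045 and 0.045 m and y of bottle in the frame of parking_mat between -0.085 and 0.085 m and z of bottle in the frame of parking_mat between 0 and 0.01 m and angle between bottle's own z axis and vertical below 0.15 rad and contact force between bottle and the fingers below 0.1 N)) and ((distance of loupe from where it was at the start of the episode below 0.014 m and angle between loupe's own z axis and vertical below 0.12 rad) or (x of loupe in the frame of parking_mat between -0.045 and 0.045 m and y of loupe in the frame of parking_mat between -0.085 and 0.085 m and z of loupe in the frame of parking_mat between 0 and 0.01 m and angle between loupe's own z axis and vertical below 0.15 rad and contact force between loupe and the fingers below 0.1 N)) and ((distance of v_block from where it was at the start of the episode below 0.014 m and angle between v_block's own z axis and vertical below 0.12 rad) or (x of v_block in the frame of parking_mat between -0.045 and 0.045 m and y of v_block in the frame of parking_mat between -0.085 and 0.085 m and z of v_block in the frame of parking_mat between 0 and 0.01 m and angle between v_block's own z axis and vertical below 0.15 rad and contact force between v_block and the fingers below 0.1 N)) and not ((distance of bottle from where it was at the start of the episode below 0.014 m and angle between bottle's own z axis and vertical below 0.12 rad) and (distance of loupe from where it was at the start of the episode below 0.014 m and angle between loupe's own z axis and vertical below 0.12 rad)) and not ((distance of bottle from where it was at the start of the episode below 0.014 m and angle between bottle's own z axis and vertical below 0.12 rad) and (distance of v_block from where it was at the start of the episode below 0.014 m and angle between v_block's own z axis and vertical below 0.12 rad)) and not ((distance of loupe from where it was at the start of the episode below 0.014 m and angle between loupe's own z axis and vertical below 0.12 rad) and (distance of v_block from where it was at the start of the episode below 0.014 m and angle between v_block's own z axis and vertical below 0.12 rad))), for 0.2 s.
At the end, for the whole second after the job is handed in: The ring gauge lies flat in the middle of the measuring plate (centre within 15 mm); bottle, loupe and V-block each stand upright within 14 mm of where they stood at the start; the square block is within 12 mm of its start; all is released and at rest (horizontal distance between ring and plate below 0.015 m and z of ring in the frame of plate between 0.008 and 0.016 m and angle between ring's own z axis and vertical below 0.1 rad and distance of each of bottle, loupe, v_block from where it was at the start of the episode below 0.014 m and angle between each of bottle, loupe, v_block's own z axis and vertical below 0.12 rad and distance of test_block from where it was at the start of the episode below 0.012 m and linear speed of each of bottle, loupe, v_block, ring, test_block below 0.02 m/s); the robot touches nothing.
It fails at once if the square steel block is shifted by more than 15 mm (distance of test_block from where it was at the start of the episode above 0.015 m).
It fails at once if the bottle, the loupe or the V-block is knocked over (angle between any of bottle, loupe, v_block's own z axis and vertical above 0.6 rad).
It fails at once if the standing thing that is not beside the ring gauge is moved ((distance of bottle from where it was at the start of the episode above 0.02 m and distance of ring from where it was at the start of the episode below 0.02 m and (distance of loupe from where it was at the start of the episode below 0.014 m and angle between loupe's own z axis and vertical below 0.12 rad) and horizontal distance between each of loupe, v_block and ring below 0.08 m and (distance of v_block from where it was at the start of the episode below 0.014 m and angle between v_block's own z axis and vertical below 0.12 rad)) or (distance of loupe from where it was at the start of the episode above 0.02 m and distance of ring from where it was at the start of the episode below 0.02 m and (distance of bottle from where it was at the start of the episode below 0.014 m and angle between bottle's own z axis and vertical below 0.12 rad) and horizontal distance between each of bottle, v_block and ring below 0.08 m and (distance of v_block from where it was at the start of the episode below 0.014 m and angle between v_block's own z axis and vertical below 0.12 rad)) or (distance of v_block from where it was at the start of the episode above 0.02 m and distance of ring from where it was at the start of the episode below 0.02 m and (distance of bottle from where it was at the start of the episode below 0.014 m and angle between bottle's own z axis and vertical below 0.12 rad) and horizontal distance between each of bottle, loupe and ring below 0.08 m and (distance of loupe from where it was at the start of the episode below 0.014 m and angle between loupe's own z axis and vertical below 0.12 rad))).
It fails at once if all three standing things are out of their places at once (distance of each of bottle, loupe, v_block from where it was at the start of the episode above 0.03 m).
It also fails if it takes over 131 s, if anything falls off the work surface, if the arm or the gripper's body presses on something with over 40 N, if the wrist force passes 120 N, or if a joint passes its speed limit or range.

## Working session

There is one attempt and no reset: what is moved stays moved. The work goes in short steps, Python scripts to look and compute and a shell command to move; the robot and the scene stay as the last step left them, time stands still between calls to the robot, and variables do not carry over. Pictures are saved under pics/ and viewed, at most 14 in all, crops included, and the job is handed in when it is done.

```bash
mkdir -p pics; ls; python3 - <<'E'
from workcell import arm
import cv2
for n in("scene","top"):
    cv2.imwrite(f"pics/{n}0.png",arm.capture(n)[:,:,::-1]); m=arm.camera_model(n); print(n,m["mtx"],m["T"],[k for k in m])
print(arm.camera_model("wrist")); print(arm.sense())
E
```

```text
pics
scene [[611.24913892   0.         314.20847777]
 [  0.         611.24913892 240.3873093 ]
 [  0.           0.           1.        ]] [[-0.90909262  0.1570356  -0.38586323  0.09711377]
 [-0.41597196 -0.39277137  0.82018167  0.71452582]
 [-0.02275831  0.90612939  0.42238796  0.50634562]
 [ 0.          0.          0.          1.        ]] ['mtx', 'T']
top [[621.42716117   0.         316.60354263]
 [  0.         621.42716117 244.42249488]
 [  0.           0.           1.        ]] [[ 0.04685989  0.97861218 -0.20030567  0.36130313]
 [-0.99889586  0.04657989 -0.0061132  -0.16272722]
 [ 0.00334776  0.20037097  0.97971438  0.90896555]
 [ 0.          0.          0.          1.        ]] ['mtx', 'T']
{'mtx': array([[371.64829954,   0.        , 322.21122484],
       [  0.        , 371.64829954, 237.15939715],
       [  0.        ,   0.        ,   1.        ]]), 'T': array([[ 0.34515355,  0.9082583 ,  0.23650769,  0.24415297],
       [-0.93854531,  0.33436724,  0.08562268, -0.4695447 ],
       [-0.00131291, -0.25152615,  0.96784961,  0.38408893],
       [ 0.        ,  0.        ,  0.        ,  1.        ]])}
{'time': 0.1, 'joints': array([-1.36499162e+00,  3.42658396e-01,  1.52491456e+00, -4.14022155e-06,
        1.27541014e+00, -1.45993376e-01]), 'qd': array([ 6.33961556e-04,  7.82931786e-05, -2.05603786e-03, -1.95716500e-03,
        4.74394856e-04,  8.57699782e-04]), 'tau': array([ 1.89004757e-03, -4.32002628e+01, -2.44697142e+01,  7.19080470e-02,
        5.26619924e-02, -6.73876025e-05]), 'tcp_pos': array([ 0.18085569, -0.49247804,  0.22611411]), 'orientation': array([-6.94850202e-04,  9.84569267e-01,  1.74993932e-01, -2.27670766e-05]), 'contact_force': array([ 0.55610685, -0.21583629,  0.82010379]), 'torque': array([ 0.00791911, -0.05218061,  0.00088507]), 'finger_force': 0.0, 'gripper_width': 0.09192495390814892}
```

View pics/scene0.png

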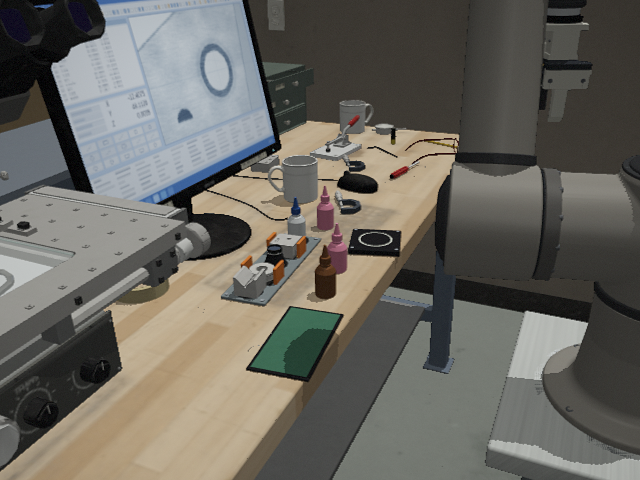

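View pics/top0.png

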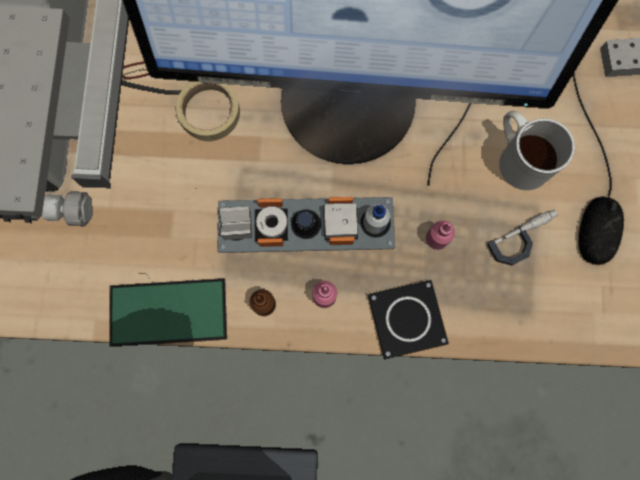

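The scene picture gives a side view of the row. In the top view the caddy row from left to right (world +y to -y) is:
- V-block at (235,222)
- ring at (271,223)
- loupe at (306,223)
- square block at (341,222)
- white and blue bottle at (377,218)

The brown thing at (262,301) and the pink ones at (324,293) and (440,235) are decoys. The neighbours are therefore the V-block and the loupe. I'll confirm in one enlarged crop from both views.

```bash
python3 - <<'E'
import cv2,numpy as np
t=cv2.imread("pics/top0.png");s=cv2.imread("pics/scene0.png")
a=cv2.resize(t[190:258,210:402],(768,272),interpolation=cv2.INTER_CUBIC)
b=cv2.resize(s[220:310,215:335],(400,300),interpolation=cv2.INTER_CUBIC)
c=cv2.resize(t[270:370,100:460],(360,100))
o=np.zeros((580,768,3),np.uint8);o[:272]=a;o[276:576,:400]=b;o[276:376,404:764]=c
cv2.imwrite("pics/crop1.png",o)
E
```

```text
(no output)
```

View pics/crop1.png

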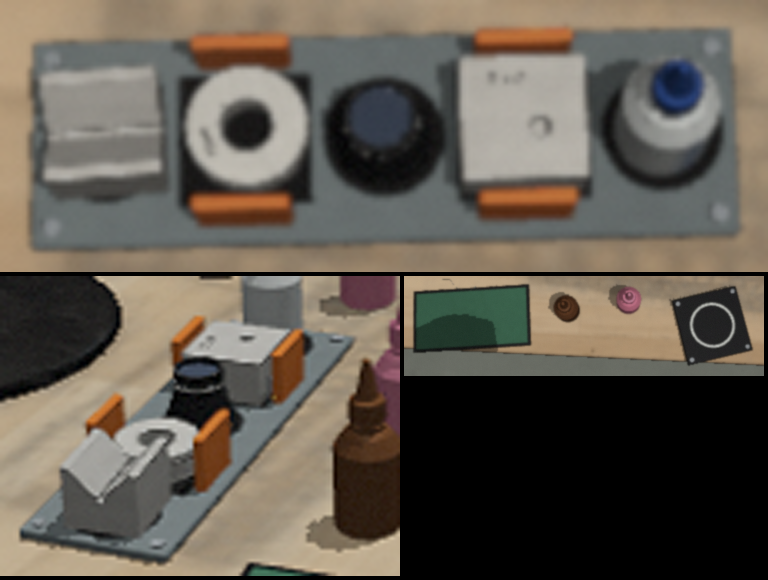

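The crop confirms it: the ring is boxed in by the V-block (left, groove along the row) and the black loupe (right), with the square block and the white bottle beyond. Next I'll triangulate from the two views.

```bash
cat > h.py <<'E'
from workcell import arm
import numpy as np, cv2
def ray(n,uv,M=None):
    m=M or arm.camera_model(n);K=m["mtx"];T=m["T"]
    a=np.array([(uv[0]-K[0,2])/K[0,0],(uv[1]-K[1,2])/K[1,1]])
    if n=="wrist":
        r=np.hypot(*a);s=np.sin(r)/max(r,1e-9);d=np.array([a[0]*s,-a[1]*s,-np.cos(r)])
    else: d=np.array([a[0],-a[1],-1])
    return T[:3,3],T[:3,:3]@d/np.linalg.norm(d)
def plane(n,uv,z,M=None):
    o,d=ray(n,uv,M);return o+d*(z-o[2])/d[2]
def tri(rs):
    A=sum(np.eye(3)-np.outer(d,d) for o,d in rs);b=sum((np.eye(3)-np.outer(d,d))@o for o,d in rs)
    p=np.linalg.solve(A,b);return p,max(np.linalg.norm(np.cross(p-o,d)) for o,d in rs)
def proj(n,p,M=None):
    m=M or arm.camera_model(n);K=m["mtx"];q=m["T"][:3,:3].T@(np.array(p)-m["T"][:3,3]);q=q*[1,-1,-1]
    if n=="wrist":
        r=np.hypot(q[0],q[1]);k=np.arctan2(r,q[2])/max(r,1e-9);a=q[:2]*k
    else: a=q[:2]/q[2]
    return a*K[0,0]+K[:2,2]
E
python3 - <<'E'
from h import *
np.set_printoptions(precision=4,suppress=True)
ta=lambda u,v:(209.6+u/4,189.6+v/4); sb=lambda u,v:(214.7+u*.3,219.7+(v-276)*.3)
P={"cad++":(ta(35,44),sb(22,532),.006),"cad-+":(ta(33,246),sb(166,556),.006),"cad--":(ta(738,234),sb(352,338),.006),"cad+-":(ta(730,30),None,.006),
"m1":((110,286),(248,370),.004),"m2":((226,280),(289,307),.004),"m3":((226,340),(342,316),.004),"m4":((110,346),(305,380),.004),
"p1":((368,292),(355,229),.012),"p2":((433,281),None,.012),"p3":((448,346),(401,230) ,.012),"p4":((386,358),(400,256),.012),
"ring":(ta(246,127),None,.022),"loupe":(ta(380,116),sb(199,374),.04),"v1":(ta(40,72),sb(97,432),.04),"v2":(ta(155,67),None,.04),"v4":(ta(47,184),sb(153,470),.04),"v3":(ta(160,178),None,.04),
"brown":((262,297),sb(369,364),.09),"pink":((324,290),(337,226),.09)}
for k,(t,s,z) in P.items():
    print(k,plane("top",t,z),plane("scene",s,z)[:2] if s else "",*(tri([ray("top",t),ray("scene",s)]) if s else ""))
E
```

```text
cad++ [ 0.6061 -0.0063  0.006 ] [ 0.6049 -0.0038] [ 0.6065 -0.0061  0.0045] 4.5444907918057e-06
cad-+ [ 0.5289 -0.0117  0.006 ] [ 0.5285 -0.0108] [ 0.529  -0.0116  0.0055] 1.8217954116184796e-06
cad-- [ 0.5458 -0.2721  0.006 ] [ 0.5472 -0.2702] [ 0.5469 -0.2719  0.0052] 0.0009394187135612516
cad+- [ 0.6241 -0.2673  0.006 ] 
m1 [0.4698 0.1423 0.004 ] [0.4673 0.1467] [0.4699 0.1432 0.0009] 0.00030966424924606256
m2 [ 0.4867 -0.0267  0.004 ] [ 0.4894 -0.0196] [ 0.4896 -0.0252  0.0004] 0.002512094711033694
m3 [ 0.3998 -0.0333  0.004 ] [ 0.4021 -0.027 ] [ 0.4019 -0.0321  0.0008] 0.0021247693512643083
m4 [0.3834 0.1324 0.004 ] [0.3876 0.1362] [0.3858 0.1339 0.0025] 0.0025721579718558005
p1 [ 0.4779 -0.2349  0.012 ] [ 0.4956 -0.3242] [ 0.4668 -0.2332  0.055 ] 0.0057116655108845026
p2 [ 0.4984 -0.329   0.012 ] 
p3 [ 0.4059 -0.3513  0.012 ] [ 0.4098 -0.3531] [ 0.4073 -0.3505  0.0134] 0.0016224985336708963
p4 [ 0.3849 -0.2633  0.012 ] [ 0.3772 -0.2423] [ 0.3845 -0.2648  0.0003] 0.0006744837598501712
ring [ 0.574  -0.0889  0.022 ] 
loupe [ 0.576  -0.1383  0.04  ] [ 0.5731 -0.132 ] [ 0.5768 -0.1382  0.0366] 0.00012078312690988893
v1 [ 0.5865 -0.0148  0.04  ] [ 0.5893 -0.0539] [ 0.5753 -0.021   0.0603] 0.006283971248021203
v2 [ 0.5904 -0.0562  0.04  ] 
v4 [ 0.5454 -0.0206  0.04  ] [ 0.5438 -0.0297] [ 0.5421 -0.0223  0.0446] 0.0024010104721156975
v3 [ 0.5495 -0.0608  0.04  ] 
brown [ 0.4544 -0.0888  0.09  ] [ 0.4521 -0.0811] [ 0.4551 -0.0884  0.0862] 0.0002578423316873428
pink [ 0.4676 -0.1703  0.09  ] [ 0.4656 -0.1608] [ 0.4688 -0.1701  0.0856] 0.0006404232643139665
```

The V-block stands at about (0.568,-0.037) with yaw 0.097, the ring at (0.573,-0.088), the loupe at (0.576,-0.139) and the caddy yaw is 0.065. The mat centre is about (0.437,0.030). I'm moving over the caddy for a wrist look.

```bash
python3 -m creep '.033 .034 0 0 0 .11 .09;.033 .034 0 0 0 .11 .09;.033 .034 0 0 0 .11 .09;.033 .034 0 0 0 .11 .09;.033 .034 0 0 0 .11 .09;.033 .034 0 0 0 .11 .09;.033 .034 0 0 0 .11 .09;.033 .034 0 0 0 .11 .09;.033 .034 0 0 0 .11 .09;.033 .034 0 0 0 .11 .09;.033 .034 0 0 0 .11 .09;.033 .034 0 0 0 .106 .09;0 0 0 0 0 0 .09;0 0 0 0 0 0 .09'
python3 - <<'E'
from h import *
import pickle
m=arm.camera_model("wrist");im=arm.capture("wrist")[:,:,::-1];cv2.imwrite("pics/w1.png",im);pickle.dump(m,open("w1.pkl","wb"))
s=arm.sense();print(s["tcp_pos"],s["orientation"],s["joints"],m["T"])
E
```

```text
time: 1.85
tcp_pos: [0.5763, -0.085, 0.2262]
orientation: [-0.0, 0.672, 0.74, -0.0]
contact_force: [-0.3, -0.8, -0.1]
gripper_width: 0.0899
finger_force: 0.0
[ 0.57618008 -0.08552132  0.22642376] [-3.46895998e-04  6.72495093e-01  7.40101395e-01 -3.92716389e-04] [-2.78673215e-01  4.49049509e-01  1.35898500e+00 -4.08186834e-04
  1.33452809e+00 -3.74223693e-01] [[ 0.9952854  -0.09433193 -0.02254916  0.57018039]
 [ 0.09697115  0.96329806  0.25030671 -0.01810602]
 [-0.00189035 -0.25131323  0.96790396  0.38413256]
 [ 0.          0.          0.          1.        ]]
```

View pics/w1.png

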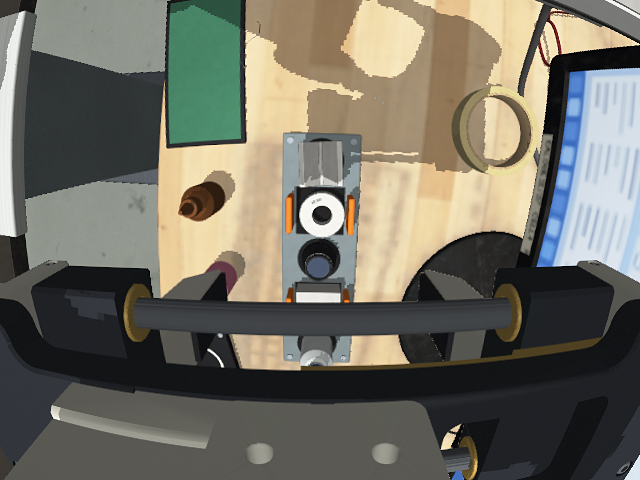

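The wrist view shows the row again: V-block around (322,163), ring bore (321,214), loupe cap (318,265), caddy corners (284,133) and (361,134), and the mat at top left. The brown bottle stands at (200,203), clear of the row.

```bash
python3 - <<'E'
from h import *
import pickle
np.set_printoptions(precision=4,suppress=True)
m=pickle.load(open("w1.pkl","rb"))
im=cv2.imread("pics/w1.png");cv2.imwrite("pics/w1c.png",cv2.resize(im[125:285,275:370],None,fx=3.7,fy=3.7,interpolation=cv2.INTER_CUBIC))
for k,uv,z in [("c1",(284,133),.006),("c2",(361,134),.006),("c3",(284,361),.006),("c4",(350,362),.006),("ring",(321,214),.022),("loupe",(318,265),.04),("mat1",(165,146),.004),("mat2",(244,141),.004)]:
    print(k,plane("wrist",uv,z,m)[:2])
ta=lambda u,v:(209.6+u/4,189.6+v/4)
print("ring",tri([ray("top",ta(246,127)),ray("wrist",(321,214),m)]))
print("loupe",tri([ray("top",ta(380,116)),ray("wrist",(318,265),m)]))
E
```

```text
c1 [ 0.5301 -0.0117]
c2 [ 0.6075 -0.0052]
c3 [ 0.5481 -0.2738]
c4 [ 0.6273 -0.2672]
ring [ 0.5751 -0.0883]
loupe [ 0.5768 -0.1355]
mat1 [ 0.4008 -0.032 ]
mat2 [ 0.4892 -0.0227]
ring (array([ 0.575 , -0.0887,  0.0187]), np.float64(0.00023849294858905963))
loupe (array([ 0.5773, -0.1379,  0.0336]), np.float64(0.00038826158552023027))
```

View pics/w1c.png

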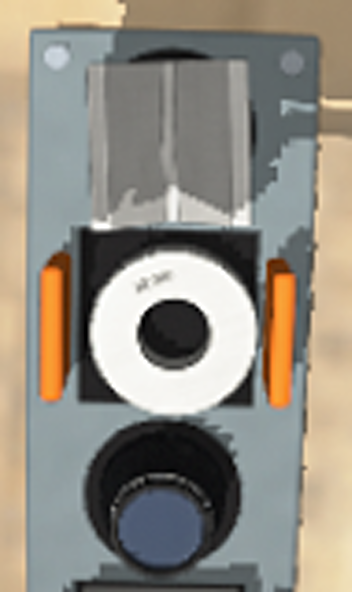

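```bash
python3 - <<'E'
from h import *
import pickle
m=pickle.load(open("w1.pkl","rb"))
P=[plane("wrist",(275+u/3.7-.4,125+v/3.7-.4),z,m) for u,v,z in [(88,62,.04),(248,65,.04),(92,225,.04),(250,225,.04),(85,480,.009),(241,480,.009)]]
print(np.round(P,4),np.mean(P[:4],0),[np.arctan2(*(P[i]-P[j])[[0,1]]) for i,j in((2,0),(3,1))])
s=arm.sense();print(s["tcp_pos"])
E
```

```text
[[ 0.5476 -0.0189  0.04  ]
 [ 0.5872 -0.0158  0.04  ]
 [ 0.5523 -0.0597  0.04  ]
 [ 0.5918 -0.0558  0.04  ]
 [ 0.5548 -0.1363  0.009 ]
 [ 0.5992 -0.132   0.009 ]] [ 0.56974823 -0.03754707  0.04      ] [np.float64(3.027656209093731), np.float64(3.0255969814729378)]
[ 0.57618008 -0.08552132  0.22642376]
```

```bash
python3 -m creep '-.003 .024 0 0 0 0 .09;-.0035 .024 0 0 0 0 .09;0 0 -.05 0 0 0 .09;0 0 -.05 0 0 0 .09;0 0 -.05 0 0 0 .09;0 0 -.022 0 0 0 .09;0 0 -.022 0 0 0 .09;0 0 -.022 0 0 0 .09;0 0 0 0 0 0 .09;0 0 0 0 0 0 .09' 25; python3 -m creep '0 0 0 0 0 0 .03;0 0 0 0 0 0 .03;0 0 0 0 0 0 .03;0 0 0 0 0 0 .03;0 0 0 0 0 0 .03;0 0 0 0 0 0 .03;0 0 0 0 0 0 .03;0 0 0 0 0 0 .03'
```

```text
time: 3.15
tcp_pos: [0.5707, -0.0377, 0.0117]
orientation: [0.001, 0.672, 0.74, 0.0]
contact_force: [-0.2, -0.6, 0.3]
gripper_width: 0.0904
finger_force: 0.0
time: 4.15
tcp_pos: [0.5703, -0.0368, 0.0107]
orientation: [-0.0, 0.672, 0.741, -0.0]
contact_force: [-0.7, -0.1, 0.7]
gripper_width: 0.04
finger_force: 24.9
```

```bash
python3 -m creep '0 0 .02 0 0 0 .03;0 0 .04 0 0 0 .03;0 0 .05 0 0 0 .03;0 0 .04 0 0 0 .03;-.023 .018 0 0 0 0 .03;-.023 .018 0 0 0 0 .03;-.023 .018 0 0 0 0 .03;-.023 .018 0 0 0 0 .03;-.023 .018 0 0 0 0 .03;-.022 .019 0 0 0 0 .03;0 0 0 0 0 0 .03;0 0 -.04 0 0 0 .03;0 0 -.04 0 0 0 .03;0 0 -.04 0 0 0 .03;0 0 -.02 0 0 0 .03;0 0 -.006 0 0 0 .03;0 0 0 0 0 0 .03;0 0 0 0 0 0 .03'
```

```text
time: 6.4
tcp_pos: [0.4343, 0.072, 0.0156]
orientation: [0.001, 0.672, 0.741, 0.001]
contact_force: [0.2, 0.0, -1.7]
gripper_width: 0.0399
finger_force: 24.9
```

```bash
python3 -m creep '0 0 -.003 0 0 0 .03;0 0 -.003 0 0 0 .03;0 0 0 0 0 0 .03;0 0 0 0 0 0 .03'; python3 -m creep '0 0 0 0 0 0 .06;0 0 0 0 0 0 .09;0 0 0 0 0 0 .09;0 0 0 0 0 0 .09;0 0 .03 0 0 0 .09;0 0 .05 0 0 0 .09;0 0 .05 0 0 0 .09;0 0 0 0 0 0 .09'
python3 - <<'E'
from h import *
import pickle
m=arm.camera_model("wrist");im=arm.capture("wrist")[:,:,::-1];pickle.dump(m,open("w2.pkl","wb"))
t=arm.capture("top")[:,:,::-1]
o=np.zeros((480,800,3),np.uint8);o[:,:500]=im[:,70:570];o[:360,500:]=cv2.resize(t[190:370,100:250],(300,360));cv2.imwrite("pics/w2.png",o)
E
```

```text
time: 6.9
tcp_pos: [0.4333, 0.0722, 0.0087]
orientation: [-0.0, 0.672, 0.741, -0.0]
contact_force: [-0.3, 0.1, -2.0]
gripper_width: 0.0398
finger_force: 24.9
time: 7.9
tcp_pos: [0.4357, 0.0722, 0.1421]
orientation: [0.003, 0.672, 0.741, 0.003]
contact_force: [-0.5, 0.4, -0.3]
gripper_width: 0.0901
finger_force: 0.0
```

View pics/w2.png

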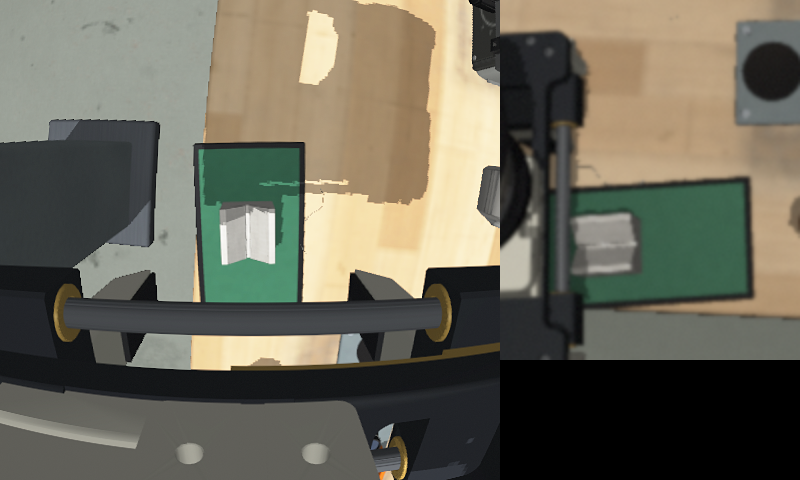

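The V-block stands upright well inside the mat (wrist crop (247,235)). Next is the loupe.

```bash
python3 -m creep '.024 -.035 0 0 0 0 .09;.024 -.035 0 0 0 0 .09;.024 -.035 0 0 0 0 .09;.024 -.035 0 0 0 0 .09;.024 -.035 0 0 0 0 .09;.0235 -.036 0 0 0 0 .09;0 0 0 0 0 -.03 .09;0 0 -.04 0 0 0 .09;0 0 -.04 0 0 0 .09;0 0 -.025 0 0 0 .09;0 0 -.012 0 0 0 .09;0 0 -.012 0 0 0 .09;0 0 0 0 0 0 .09;0 0 0 0 0 0 .09' 12; python3 -m creep '0 0 0 0 0 0 .06;0 0 0 0 0 0 .045;0 0 0 0 0 0 .025;0 0 0 0 0 0 .025;0 0 0 0 0 0 .025;0 0 0 0 0 0 .025;0 0 0 0 0 0 .025;0 0 0 0 0 0 .025'
```

```text
time: 9.75
tcp_pos: [0.5774, -0.139, 0.0105]
orientation: [0.001, 0.683, 0.73, 0.0]
contact_force: [0.5, -0.2, -0.2]
gripper_width: 0.09
finger_force: 0.0
time: 10.75
tcp_pos: [0.5769, -0.1388, 0.0097]
orientation: [-0.0, 0.683, 0.73, -0.0]
contact_force: [1.1, 0.3, -0.7]
gripper_width: 0.0347
finger_force: 11.8
```

```bash
python3 -m creep '0 0 .01 0 0 0 .025;0 0 .03 0 0 0 .025;0 0 .05 0 0 0 .025;0 0 .05 0 0 0 .025;-.023 .023 0 0 0 0 .025;-.023 .023 0 0 0 0 .025;-.023 .023 0 0 0 0 .025;-.023 .023 0 0 0 0 .025;-.023 .023 0 0 0 0 .025;-.022 .024 0 0 0 0 .025;0 0 0 0 0 0 .025;0 0 -.04 0 0 0 .025;0 0 -.04 0 0 0 .025;0 0 -.04 0 0 0 .025;0 0 -.014 0 0 0 .025;0 0 -.004 0 0 0 .025;0 0 -.003 0 0 0 .025;0 0 0 0 0 0 .025;0 0 0 0 0 0 .025'
```

```text
time: 13.12
tcp_pos: [0.4404, 0.0, 0.0093]
orientation: [0.001, 0.683, 0.73, 0.0]
contact_force: [0.6, -0.5, -1.0]
gripper_width: 0.0348
finger_force: 11.8
```

```bash
python3 -m creep '0 0 -.001 0 0 0 .025;0 0 0 0 0 0 .025;0 0 0 0 0 0 .025' && python3 -m creep '0 0 0 0 0 0 .05;0 0 0 0 0 0 .08;0 0 0 0 0 0 .08;0 0 0 0 0 0 .08;0 0 .03 0 0 0 .08;0 0 .05 0 0 0 .08;0 0 .05 0 0 0 .08;0 0 0 0 0 0 .08;0 0 0 0 0 0 .08'; python3 - <<'E'
from h import *
t=arm.capture("top")[:,:,::-1];w=arm.capture("wrist")[:,:,::-1]
o=np.zeros((480,800,3),np.uint8);o[:,:500]=w[:,70:570];o[:360,500:]=cv2.resize(t[190:370,100:250],(300,360));cv2.imwrite("pics/w3.png",o)
print(arm.sense()["tcp_pos"])
E
```

```text
time: 13.5
tcp_pos: [0.44, 0.0001, 0.0078]
orientation: [0.0, 0.683, 0.73, 0.0]
contact_force: [-0.4, 0.7, -1.0]
gripper_width: 0.0345
finger_force: 11.8
time: 14.62
tcp_pos: [0.4395, 0.0002, 0.1373]
orientation: [-0.0, 0.683, 0.73, -0.0]
contact_force: [0.8, 0.3, -0.3]
gripper_width: 0.0805
finger_force: 0.0
[4.38987526e-01 2.85293901e-04 1.36480851e-01]
```

View pics/w3.png

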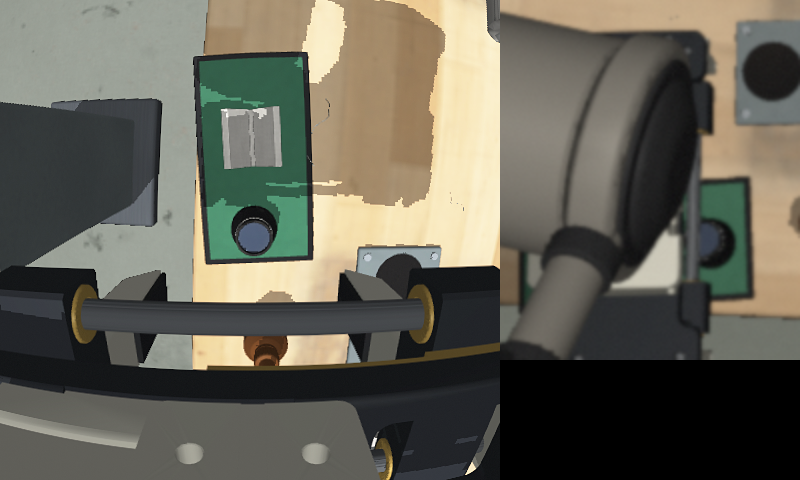

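Both neighbours stand upright inside the mat: V-block at (250,137), loupe at (255,232). Now the ring, with the gripper turned 90°.

```bash
python3 -m creep '.0135 -.0089 0 0 0 -.157 .08;.0135 -.0089 0 0 0 -.157 .08;.0135 -.0089 0 0 0 -.157 .08;.0135 -.0089 0 0 0 -.157 .08;.0135 -.0089 0 0 0 -.157 .08;.0135 -.0089 0 0 0 -.157 .08;.0135 -.0089 0 0 0 -.157 .08;.0135 -.0089 0 0 0 -.157 .08;.0135 -.0089 0 0 0 -.157 .08;.0135 -.0089 0 0 0 -.158 .08;0 0 0 0 0 0 .08;0 0 0 0 0 0 .08'; python3 - <<'E'
from h import *
import pickle
m=arm.camera_model("wrist");w=arm.capture("wrist")[:,:,::-1];pickle.dump(m,open("w4.pkl","wb"));cv2.imwrite("pics/w4.png",w)
s=arm.sense();print(s["tcp_pos"],s["orientation"],s["joints"])
for p in [(.575,-.0885,.022),(.577,-.139,.006)]: print(proj("wrist",p,m))
E
```

```text
time: 16.23
tcp_pos: [0.5739, -0.0884, 0.1366]
orientation: [-0.0, 0.999, 0.035, -0.001]
contact_force: [0.0, -0.1, -0.5]
gripper_width: 0.0796
finger_force: 0.0
[ 0.57405469 -0.08837508  0.13695581] [-2.88577175e-04  9.99396606e-01  3.47194593e-02 -9.48973949e-04] [-2.84644265e-01  5.25674876e-01  1.49119513e+00 -5.30758641e-05
  1.12670583e+00  1.21672200e+00]
[322.40364257 230.97503533]
[385.16170614 228.19837086]
```

View pics/w4.png

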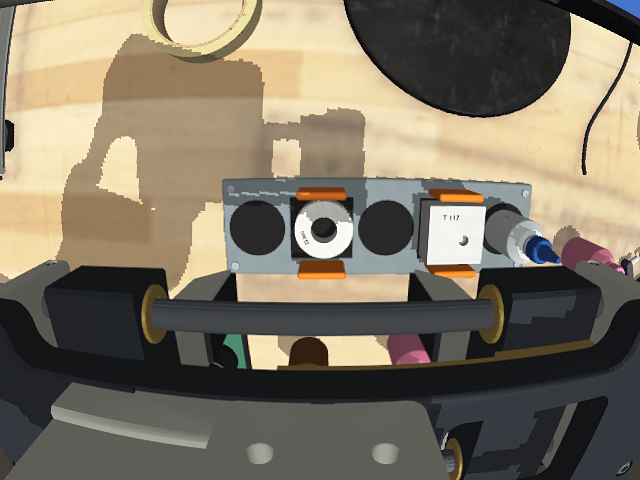

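Ring bore at (323,229) matches the prediction of (322,231). The empty loupe bay is at (386,228) and the empty V-block bay at (257,228). Descending on the ring.

```bash
python3 -m creep '0 0 -.05 0 0 0 .08;0 0 -.04 0 0 0 .08;0 0 -.02 0 0 0 .08;0 0 -.012 0 0 0 .08;0 0 -.006 0 0 0 .08;0 0 0 0 0 0 .08;0 0 0 0 0 0 .08' 25; python3 -m creep '0 0 0 0 0 0 .06;0 0 0 0 0 0 .05;0 0 0 0 0 0 .035;0 0 0 0 0 0 .035;0 0 0 0 0 0 .035;0 0 0 0 0 0 .035;0 0 0 0 0 0 .035'
```

```text
time: 17.15
tcp_pos: [0.5755, -0.089, 0.0106]
orientation: [0.0, 0.999, 0.033, 0.001]
contact_force: [0.9, 0.5, 0.0]
gripper_width: 0.0801
finger_force: 0.0
time: 18.02
tcp_pos: [0.575, -0.0889, 0.0098]
orientation: [0.0, 0.999, 0.033, 0.0]
contact_force: [-0.5, -0.2, 0.8]
gripper_width: 0.043
finger_force: 24.9
```

Opening reads 43 mm instead of 45, so the pads may be on the chamfer. I'll regrip a little lower.

```bash
python3 -m creep '0 0 0 0 0 0 .06;0 0 0 0 0 0 .06;0 0 -.0025 0 0 0 .06;0 0 0 0 0 0 .06;0 0 0 0 0 0 .06;0 0 0 0 0 0 .035;0 0 0 0 0 0 .035;0 0 0 0 0 0 .035;0 0 0 0 0 0 .035;0 0 0 0 0 0 .035'; python3 -m creep '0 0 .01 0 0 0 .035;0 0 .02 0 0 0 .035;0 0 .04 0 0 0 .035;0 0 .06 0 0 0 .035;0 0 0 0 0 0 .035;0 0 0 0 0 0 .035'
python3 - <<'E'
from h import *
w=arm.capture("wrist")[:,:,::-1];cv2.imwrite("pics/w5.png",w[150:420,120:540])
# plate circle in the stored top view
t=cv2.imread("pics/top0.png");c=cv2.resize(t[270:370,355:460],None,fx=6,fy=6,interpolation=cv2.INTER_CUBIC)
g=cv2.threshold(cv2.cvtColor(c,cv2.COLOR_BGR2GRAY),110,255,0)[1];g[:]=g
cs,_=cv2.findContours(g,cv2.RETR_LIST,cv2.CHAIN_APPROX_NONE)
for k in cs:
    if len(k)>400:
        e=cv2.fitEllipse(k);uv=(355+e[0][0]/6-.4,270+e[0][1]/6-.4);print(uv,np.array(e[1])/6,plane("top",uv,.012))
print(arm.sense()["contact_force"])
E
```

```text
time: 19.27
tcp_pos: [0.575, -0.0889, 0.0073]
orientation: [0.0, 0.999, 0.033, 0.0]
contact_force: [-0.1, -0.5, -0.1]
gripper_width: 0.043
finger_force: 25.0
time: 20.02
tcp_pos: [0.5744, -0.0886, 0.1371]
orientation: [-0.0, 0.999, 0.033, -0.0]
contact_force: [-0.4, -0.5, -2.2]
gripper_width: 0.043
finger_force: 25.0
(408.03879191080733, 318.71168416341146) [39.01803589 40.18846385] [ 0.44196339 -0.29365441  0.012     ]
(408.0031270345052, 318.71826578776046) [44.26489258 45.54862467] [ 0.44195154 -0.29360329  0.012     ]
(407.80259602864584, 313.4621877034505) [ 96.53466797 116.1976827 ] [ 0.44948772 -0.29318306  0.012     ]
[ 0.36110354  0.77007342 -1.09347674]
```

View pics/w5.png

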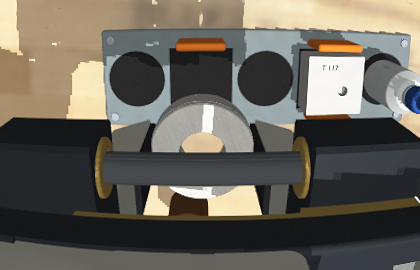

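The ring is held between the fingers at crop (203,145). The plate circle's centre is at pixel (408.0,318.7), which gives (0.442,-0.2936). Carrying it over.

```bash
python3 -m creep '-.022 -.034 0 0 0 0 .035;-.022 -.034 0 0 0 0 .035;-.022 -.034 0 0 0 0 .035;-.022 -.034 0 0 0 0 .035;-.022 -.034 0 0 0 0 .035;-.022 -.035 0 0 0 0 .035;0 0 0 0 0 0 .035;0 0 -.04 0 0 0 .035;0 0 -.04 0 0 0 .035;0 0 -.025 0 0 0 .035;0 0 -.010 0 0 0 .035;0 0 -.005 0 0 0 .035;0 0 0 0 0 0 .035;0 0 0 0 0 0 .035;0 0 0 0 0 0 .035'
```

```text
time: 21.95
tcp_pos: [0.4433, -0.2941, 0.018]
orientation: [0.001, 0.999, 0.033, 0.0]
contact_force: [-0.7, 0.2, -2.2]
gripper_width: 0.0426
finger_force: 25.0
```

```bash
python3 -m creep '0 0 -.002 0 0 0 .035;0 0 -.002 0 0 0 .035;0 0 0 0 0 0 .035;0 0 0 0 0 0 .035;0 0 0 0 0 0 .035'; python3 -m creep '0 0 0 0 0 0 .05;0 0 0 0 0 0 .07;0 0 0 0 0 0 .09;0 0 0 0 0 0 .09;0 0 .03 0 0 0 .09;0 0 .05 0 0 0 .09;0 0 .05 0 0 0 .09;0 0 0 0 0 0 .09;0 0 0 0 0 0 .09'; python3 - <<'E'
from h import *
import pickle
m=arm.camera_model("wrist");w=arm.capture("wrist")[:,:,::-1];pickle.dump(m,open("w6.pkl","wb"));cv2.imwrite("pics/w6.png",w)
print(proj("wrist",(.442,-.2936,.028),m),arm.sense()["tcp_pos"])
E
```

```text
time: 22.58
tcp_pos: [0.443, -0.2939, 0.0133]
orientation: [0.0, 0.999, 0.033, 0.0]
contact_force: [-0.2, 0.2, 0.5]
gripper_width: 0.0427
finger_force: 25.0
time: 23.7
tcp_pos: [0.4425, -0.2935, 0.1427]
orientation: [-0.0, 0.999, 0.033, -0.0]
contact_force: [-0.2, -1.0, -0.2]
gripper_width: 0.0901
finger_force: 0.0
[322.21141554 233.2288251 ] [ 0.44223971 -0.29328376  0.14199884]
```

View pics/w6.png

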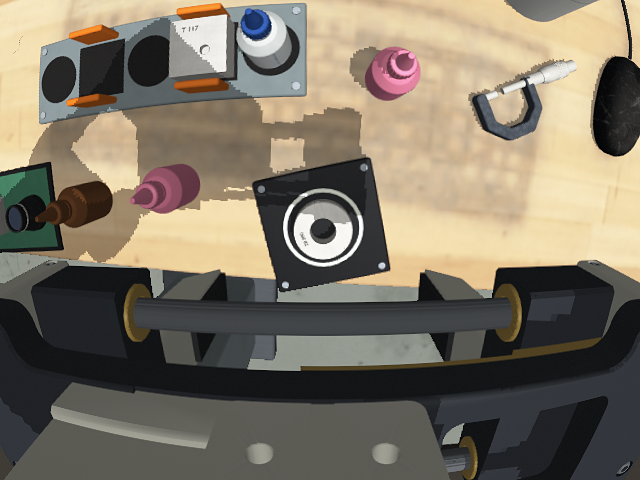

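The ring lies flat inside the white circle, with its bore at (323,231) and the circle centre about (323,228). Returning for the loupe.

```bash
python3 -m creep '0 .0294 0 0 0 .157 .09;0 .0294 0 0 0 .157 .09;0 .0294 0 0 0 .157 .09;0 .0294 0 0 0 .157 .09;0 .0294 0 0 0 .157 .09;-.0005 .0294 0 0 0 .157 .09;-.0005 .0294 0 0 0 .157 .09;-.0005 .0294 0 0 0 .157 .09;-.0005 .0294 0 0 0 .157 .09;-.0005 .0291 0 0 0 .158 .09;0 0 0 0 0 0 .09;0 0 0 0 0 0 .09;0 0 0 0 0 0 .09' 12; python3 -m creep '0 0 -.04 0 0 0 .09;0 0 -.04 0 0 0 .09;0 0 -.03 0 0 0 .09;0 0 -.02 0 0 0 .09;0 0 0 0 0 0 .09;0 0 0 0 0 0 .09;0 0 0 0 0 0 .09'
```

```text
time: 25.38
tcp_pos: [0.4404, -0.0009, 0.1429]
orientation: [-0.0, 0.684, 0.73, -0.0]
contact_force: [-0.4, -0.3, 0.1]
gripper_width: 0.0901
finger_force: 0.0
time: 26.25
tcp_pos: [0.4411, -0.0004, 0.0141]
orientation: [0.001, 0.683, 0.73, 0.001]
contact_force: [-0.7, -0.1, 0.6]
gripper_width: 0.09
finger_force: 0.0
```

```bash
python3 -m creep '0 0 -.005 0 0 0 .09;0 0 0 0 0 0 .06;0 0 0 0 0 0 .045;0 0 0 0 0 0 .025;0 0 0 0 0 0 .025;0 0 0 0 0 0 .025;0 0 0 0 0 0 .025;0 0 0 0 0 0 .025'; python3 -m creep '0 0 .01 0 0 0 .025;0 0 .03 0 0 0 .025;0 0 .05 0 0 0 .025;0 0 .05 0 0 0 .025;.023 -.023 0 0 0 0 .025;.023 -.023 0 0 0 0 .025;.023 -.023 0 0 0 0 .025;.023 -.023 0 0 0 0 .025;.023 -.023 0 0 0 0 .025;.022 -.024 0 0 0 0 .025;0 0 0 0 0 0 .025;0 0 -.04 0 0 0 .025;0 0 -.04 0 0 0 .025;0 0 -.03 0 0 0 .025;0 0 -.015 0 0 0 .025;0 0 0 0 0 0 .025;0 0 0 0 0 0 .025;0 0 0 0 0 0 .025'
```

```text
time: 27.25
tcp_pos: [0.4404, -0.0002, 0.0082]
orientation: [0.0, 0.683, 0.73, 0.0]
contact_force: [0.4, -1.0, -0.9]
gripper_width: 0.0346
finger_force: 11.8
time: 29.5
tcp_pos: [0.5782, -0.1394, 0.0246]
orientation: [0.001, 0.683, 0.73, 0.0]
contact_force: [0.3, 0.0, -0.2]
gripper_width: 0.0345
finger_force: 11.8
```

```bash
python3 -m creep '-.0008 .0004 -.007 0 0 0 .025;0 0 -.004 0 0 0 .025;0 0 -.0017 0 0 0 .025;0 0 0 0 0 0 .025;0 0 0 0 0 0 .025;0 0 0 0 0 0 .025'; python3 -m creep '0 0 0 0 0 0 .05;0 0 0 0 0 0 .07;0 0 0 0 0 0 .09;0 0 0 0 0 0 .09;0 0 .03 0 0 0 .09;0 0 .05 0 0 0 .09;0 0 .05 0 0 0 .09;-.024 .035 0 0 0 .005 .09;-.024 .035 0 0 0 .005 .09;-.024 .035 0 0 0 .005 .09;-.024 .035 0 0 0 .005 .09;-.024 .035 0 0 0 .005 .09;-.0235 .036 0 0 0 .005 .09;0 0 0 0 0 0 .09;0 0 0 0 0 0 .09;0 0 0 0 0 0 .09' 25
```

```text
time: 30.25
tcp_pos: [0.5767, -0.1388, 0.0105]
orientation: [0.0, 0.683, 0.73, 0.0]
contact_force: [0.3, 1.1, -0.7]
gripper_width: 0.0343
finger_force: 11.8
time: 32.25
tcp_pos: [0.4339, 0.0715, 0.1406]
orientation: [0.0, 0.672, 0.74, 0.0]
contact_force: [-0.1, 0.1, -0.1]
gripper_width: 0.0901
finger_force: 0.0
```

```bash
python3 - <<'E'
from h import *
w=arm.capture("wrist")[:,:,::-1];s=arm.capture("scene")[:,:,::-1]
o=np.zeros((480,800,3),np.uint8);o[:,:500]=w[:,70:570];o[:300,500:]=cv2.resize(s[210:330,215:335],(300,300));cv2.imwrite("pics/w7.png",o)
print(arm.sense()["tcp_pos"])
E
```

```text
[0.43363426 0.07152295 0.14046425]
```

View pics/w7.png

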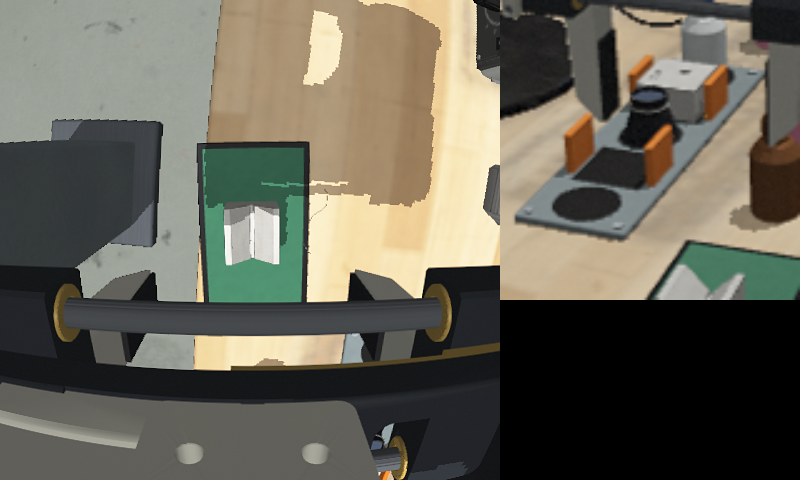

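The loupe stands upright again in the middle bay (right crop, (650,115)) and the V-block is under the gripper. Now I'll fetch the V-block.

```bash
python3 -m creep '0 .0006 -.04 0 0 0 .09;0 0 -.04 0 0 0 .09;0 0 -.03 0 0 0 .09;0 0 -.015 0 0 0 .09;0 0 -.0068 0 0 0 .09;0 0 0 0 0 0 .09;0 0 0 0 0 0 .06;0 0 0 0 0 0 .03;0 0 0 0 0 0 .03;0 0 0 0 0 0 .03;0 0 0 0 0 0 .03;0 0 0 0 0 0 .03;0 0 0 0 0 0 .03' 25; python3 -m creep '0 0 .02 0 0 0 .03;0 0 .04 0 0 0 .03;0 0 .05 0 0 0 .03;0 0 .04 0 0 0 .03;.023 -.018 0 0 0 0 .03;.023 -.018 0 0 0 0 .03;.023 -.018 0 0 0 0 .03;.023 -.018 0 0 0 0 .03;.023 -.018 0 0 0 0 .03;.0215 -.019 0 0 0 0 .03;0 0 0 0 0 0 .03;0 0 -.04 0 0 0 .03;0 0 -.04 0 0 0 .03;0 0 -.04 0 0 0 .03;0 0 -.014 0 0 0 .03;0 0 0 0 0 0 .03;0 0 0 0 0 0 .03;0 0 0 0 0 0 .03'
```

```text
time: 33.98
tcp_pos: [0.4332, 0.0729, 0.0088]
orientation: [0.0, 0.672, 0.741, 0.0]
contact_force: [0.4, 0.5, 1.2]
gripper_width: 0.0401
finger_force: 24.9
time: 36.22
tcp_pos: [0.5706, -0.0363, 0.0263]
orientation: [0.001, 0.672, 0.741, 0.001]
contact_force: [0.0, -0.4, -2.8]
gripper_width: 0.0403
finger_force: 24.9
```

```bash
python3 -m creep '0 0 -.008 0 0 0 .03;0 0 -.004 0 0 0 .03;0 0 -.002 0 0 0 .03;0 0 0 0 0 0 .03;0 0 0 0 0 0 .03;0 0 0 0 0 0 .03'; python3 -m creep '0 0 0 0 0 0 .05;0 0 0 0 0 0 .07;0 0 0 0 0 0 .09;0 0 0 0 0 0 .09;0 0 .03 0 0 0 .09;0 0 .05 0 0 0 .09;0 0 .05 0 0 0 .09;-.01 -.02 .05 0 0 0 .09;-.03 -.04 0 0 0 0 .09;-.03 -.05 0 0 0 0 .09;-.03 -.05 0 0 0 0 .09;-.03 -.05 0 0 0 0 .09;-.03 -.05 0 0 0 0 .09;-.02 -.04 0 0 0 0 .09;0 0 0 0 0 0 .09;0 0 0 0 0 0 .09;0 0 0 0 0 0 .09'; python3 - <<'E'
from h import *
t=arm.capture("top")[:,:,::-1];s=arm.capture("scene")[:,:,::-1]
o=np.zeros((590,768,3),np.uint8);o[:272]=cv2.resize(t[190:258,210:402],(768,272),interpolation=cv2.INTER_CUBIC);o[276:576,:400]=cv2.resize(s[220:310,215:335],(400,300));o[276:546,404:764]=cv2.resize(t[200:380,220:460],(360,270));cv2.imwrite("pics/end.png",o)
E
```

```text
time: 36.98
tcp_pos: [0.5695, -0.0361, 0.0108]
orientation: [-0.0, 0.672, 0.741, -0.0]
contact_force: [-2.5, -0.1, 1.4]
gripper_width: 0.04
finger_force: 24.9
time: 39.1
tcp_pos: [0.3902, -0.335, 0.1907]
orientation: [-0.0, 0.671, 0.741, 0.0]
contact_force: [-0.6, -0.2, 0.2]
gripper_width: 0.0899
finger_force: 0.0
```

View pics/end.png

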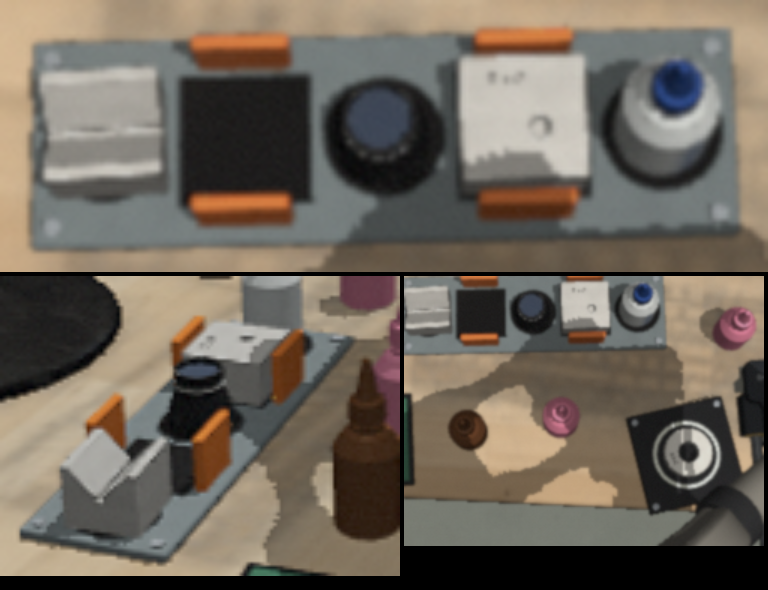

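The V-block (100,125) and loupe (382,120) are at the same crop pixels as at the start. The ring is centred on the plate, and the square block and bottle are untouched. Handing in.

```bash
python3 -c "
from workcell import arm
print(arm.close_job())"
```

```text
the job is handed in; nothing more can be done
None
```

The ring gauge lies flat in the middle of the measuring plate, the V-block and loupe stand back in their bays, the square block and bottle look unmoved in the final pictures, and the job is handed in; no verdict was returned.

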